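# Swing the clamp bar to seat a copper blank and bolt it shut

## Task

Push the free end of the aluminium swing bar so that it pivots about its pin and slides the copper blank until it lies flush along the jig's ledge. Lean on the bar so it presses the copper with about 15 N for a second (more than 25 N would mark it), then back away and slide the bolt fully across behind the bar to lock it. Do not disturb the other things on the bench.

Things in the scene. Friction and masses are not known exactly. Their poses are not given: they have to be found in the camera images.
- jig: Jig fixed on the bench: steel plate 270 mm (its x) by 460 mm (its y), 12 mm thick, from x = -175 to +95 mm. Origin on the underside on the line x = 0 where the shut bar's middle lies; +x points from the bar to the ledge (away from the robot), +y from the pivot pin to the bolt. Two saddles at y = 140 and 205 mm, 20 mm tall above the plate, carry the bolt.
- ledge (a point): Nominal middle of the foot of the ledge's face toward the bar (jig x = +57.5, y = -5 mm, plate's top). The ledge is a dark steel strip 250 mm long along jig y, 18 mm tall, clamped immovably to the plate; how it was clamped puts its true face up to 3 mm nearer or farther than this point, which is not measured: feel for it. It stays parallel to jig y.
- pin (a point): Foot of the fixed pivot pin, at the plate's top (jig x = 0, y = -190 mm): 10 mm thick, with a 26 mm round head whose top is 24 mm above the plate. The bar's 12 mm eye sits on it with about 1 mm of play all round.
- bar: Loose aluminium bar, 0.33 kg, 25 mm wide, 16 mm tall, flat on the plate. Origin: centre of its eye, underside, on the pin; own +y runs to the free end 300 mm away, +x is the side facing the blank. Starts 0.42 to 0.58 rad open (counter-clockwise from above); shut = parallel to jig y. It stays where left; friction takes 1 to 3 N.
- bar_end (a point): Centre of the bar's free end face, 8 mm above the plate, 300 mm from the eye. With the blank seated (centre about 150 mm from the pin) a push 250 mm from the pin presses the copper with some 1.3 to 2.2 times the push (most often 1.6), less 1 to 4 N of friction. The seat is stiff: a millimetre makes many newtons, so judge it by force.
- blank_center (a point): Centre of the copper blank: flat strip 45 mm (its x) by 90 mm (its y), 8 mm thick, 0.2 to 0.4 kg, loose on the plate between bar and ledge, skewed up to 0.08 rad, its centre 10 to 20 mm short of its place. Flush on the ledge its axes match the jig's and its centre is at jig x = +35 mm, give or take the ledge's 3 mm. It may shift along the ledge freely.
- bolt (a joint): Travel (m) of the round steel bolt, 13 mm thick, axis 8 mm above the plate at jig x = -25 mm. 0 = drawn back, grows toward jig -y, 0.046 = fully across (hard stop). Starts 0 to 0.010; about 2 N friction, stays put. Tapered nose (10 mm long, 7 mm at tip) passes about 6 mm (1 to 11) behind the shut bar, overlapping its last 28 mm; jams on the bar's end if it is not nearly shut.
- bolt_knob (a point): Point on the axis of the bolt's upright knob, a round post 12 mm thick; this point is 43 mm above the plate, 10 mm below the post's top. It moves with the bolt. Push the knob from its jig +y side, above the saddles.
- hammer: Bystander: a hammer 280 mm long lying on the bench to the robot's right. Origin on its underside. Leave alone.
- cone: Bystander: a dark steel tapered stake 130 mm tall and 64 mm across its foot, standing beside the jig. Origin at the centre of its underside. Leave alone.
- tin: Bystander: a grey tin 75 mm tall and 70 mm across beside the jig. Origin at the centre of its underside. Leave alone.
- vblock: Bystander: a steel block 50 by 70 mm, 50 mm tall, with a channel along its top, beside the jig. Origin at the centre of its underside. Leave alone.
Things that resemble listed ones, but are neither listed nor needed, are in the scene too. Of the things shaped like the part that bears blank_center, the copper one is meant.

How it is judged:
On the way, in this order (a step that is already met when the one before it is completed fails the run):
1. the bar presses the blank, flush along the ledge, with more than 8 N for half a second (contact force between bar and blank above 8 N and x of blank_center in the frame of jig above 0.031 m and angle between the y axis of blank_center and the y axis of jig, either way round below 0.03 rad), for 0.5 s.
2. the bolt is slid across behind the bar (value of joint bolt above 0.036 m and x of bar_end in the frame of jig above -0.01 m), for 0.2 s.
At the end, for the whole second after the job is handed in: The blank lies flat on the plate, along the ledge (its centre beyond jig x = 30.5 mm, axes within 0.03 rad); the bar lies shut on its pin, flat, within 0.05 rad of the jig's y axis and its end within 10 mm of the shut line; the bolt is across behind it by at least 36 of its 46 mm; all at rest (all of step 2 and x of bar_end in the frame of jig below 0.01 m and z of bar_end in the frame of jig below 0.024 m and angle between the y axis of bar and the y axis of jig, either way round below 0.05 rad and horizontal distance between bar and pin below 0.004 m and x of blank_center in the frame of jig above 0.0305 m and z of blank_center in the frame of jig below 0.019 m and angle between the y axis of blank_center and the y axis of jig, either way round below 0.03 rad and linear speed of each of bar, blank below 0.01 m/s); the robot touches nothing.
It fails at once if the bar presses the copper with more than 25 N (contact force between bar and blank above 25 N).
It fails at once if a bystander is moved by more than 20 mm (distance of any of hammer, cone, tin, vblock from where it was at the start of the episode above 0.02 m).
It also fails if it takes over 58 s, if anything falls off the work surface, if the arm or the gripper's body presses on something with over 40 N, if the wrist force passes 120 N, or if a joint passes its speed limit or range.

## Robot

A 6-joint arm with a two-finger parallel gripper is mounted at the origin on the work surface. World frame = base frame: x ahead of the robot, y to its left, z up, the work surface at z = 0. Lengths are in m, angles in rad, forces in N, time in s.
With the tool pointing down it reaches from about 0.425 to 0.95 m from the base axis. Payload 3.5 kg.
Tool frame: the origin (TCP) lies midway between the tips of the shut fingers; the grasp point (between the pads) lies 19 mm behind it; z points along the fingers, y is the direction in which the jaws open and shut (so a half turn about z gives the same grasp; the last joint's range is limited). The gripper opens to 85 mm and grips with 20 to 120 N. Pads are 22 mm wide; open, the fingers measure 114 mm over their backs; the gripper's body (76 mm by 85 mm) begins 54 mm behind the grasp point. The pads swing forward as they close: fully open they stand 13 mm farther back than shut.
Start: joints at [1.049, 0.286, 1.577, -0, 1.279, -0.15], TCP at [0.245, 0.629, 0.231] pointing down, gripper open.
Joint ranges: [-2.77, 2.77], [-0.9, 2.22], [0.21, 2.48], [-1.53, 4.67], [0.24, 2.81], [-2.84, 2.84]. Speed limits (rad/s): [2.79, 2.79, 3.14, 3.14, 3.14, 3.14].

## Interface

Orientations are given as a unit quaternion [w, x, y, z].
In Python, from cell import robot, viewer, order gives the robot as it stands. The module is installed in compiled form; this text tells all that it offers.
- The arm moves only by the shell command python3 -m creep 'ROWS' [FORCE]. ROWS is text: rows parted by semicolons, each of 7 numbers parted by spaces: the shift along the tool's x, y, z in cm, then the turn, a rotation vector about the tool's x, y, z in rad, then the finger opening in cm, from 0 to 8.54. A call has 1 to 8 rows; each row is the pose to reach, as a shift and turn from the pose commanded when the call began, along the tool's axes at that moment; what a row does not reach only later rows make up. A row lasts 1/10 s, in which the tool goes at most 50 mm and 8.59 degrees, less where a joint would pass 70% of its speed; a pose out of reach is approached as far as the arm can. A call with a gripper value outside its range is refused whole. The fingers move at their own pace and stop on an object; FORCE is the grip in N (left out, the last holds). Time passes only in rows, so rows that repeat a pose let the fingers close. It gives the time, the measured TCP pose, the force and the opening at its end, in the units of the state.
- robot.get_obs(): the state, without advancing time (a new reading comes with each control period).
- viewer.get_image(name): name is "side" or "top" or "wrist"; returns a dict with "pixels" (480x640x3 uint8, red, green, blue), "fovy" (degrees; the focal length in pixels is half the picture's height over the tangent of half this angle, whatever the lens; pixels are square), "cx", "cy" (the principal point, pixels), "R" (3x3) and "t" (3): a world point X has camera coordinates R X + t; the wrist camera has in their place "T_tool_cam" (4x4, takes a point from camera to tool coordinates, whose origin is the TCP and whose axes are the flange's). Camera axes: x right, y down, z forward; pixel columns grow to the right and rows downward; lengths in m; the calibration is good to about 2 mm. A picture is of the moment at which its call begins: read the wrist's pose just before it. There is no depth.
- order.finish_job(): hands the job in, once; it reports no verdict.
The state is a dict: "time": time; "qpos": joint angles; "joint_velocities": joint speeds; "tau": joint torques, N m; "ee_pos": TCP position; "orientation": TCP orientation; "contact_force": force on the tool from outside, world axes, zero at the start; "ft_torque": the same for the moment, N m; "gripper_width": finger opening in m.
Only numpy, scipy, OpenCV 4.12 (cv2) and the standard library are available. Lean on these libraries where they do the work, as an engineer would, in place of code of your own. Each camera call takes 0.05 s, during which the arm holds its last target. There are 200 camera calls.

## Working session

There is one attempt and no reset: what is moved stays moved. The work goes in short steps, Python scripts to look and compute and a shell command to move; the robot and the scene stay as the last step left them, time stands still between calls to the robot, and variables do not carry over. Pictures are saved under pics/ and viewed, about 8 in all and at most 12, crops included, and the job is handed in when it is done.

```bash
mkdir -p pics; cat > h.py <<'E'
import numpy as np,cv2
from cell import robot,viewer,order
from scipy.spatial.transform import Rotation as Ro
def K(im):
    f=im['pixels'].shape[0]/2/np.tan(np.radians(im['fovy'])/2); return f
def grab(name,fn=None):
    o=robot.get_obs(); im=viewer.get_image(name)
    if 'R' in im: R,t=np.array(im['R']),np.array(im['t'])
    else:
        q=o['orientation'];T=np.eye(4);T[:3,:3]=Ro.from_quat([q[1],q[2],q[3],q[0]]).as_matrix();T[:3,3]=o['ee_pos']
        C=np.linalg.inv(T@np.array(im['T_tool_cam']));R,t=C[:3,:3],C[:3,3]
    if fn: cv2.imwrite('pics/'+fn,im['pixels'][:,:,::-1])
    d=dict(px=im['pixels'],f=K(im),cx=im['cx'],cy=im['cy'],R=R,t=t)
    if fn: np.savez('pics/'+fn[:-4]+'.npz',**d)
    return d
def load(fn): return dict(np.load('pics/'+fn+'.npz'))
def ray(d,u,v,z):
    r=d['R'].T@np.array([(u-d['cx'])/d['f'],(v-d['cy'])/d['f'],1]);c=-d['R'].T@d['t']
    return c+r*(z-c[2])/r[2]
def proj(d,X):
    p=d['R']@np.array(X)+d['t'];return p[:2]/p[2]*d['f']+[d['cx'],d['cy']]
E
python3 - <<'E'
from h import *
o=robot.get_obs();print({k:np.round(v,3) for k,v in o.items()})
for n in('top','side'):
    d=grab(n,n+'1.png');print(n,d['f'],d['cx'],d['cy'],-d['R'].T@d['t'],d['R'].round(2).tolist())
E
```

```text
{'time': np.float64(0.0), 'qpos': array([ 1.049,  0.287,  1.578, -0.   ,  1.279, -0.15 ]), 'joint_velocities': array([-0.001, -0.001, -0.003,  0.   ,  0.001,  0.001]), 'tau': array([-1.0000e-03, -4.0599e+01, -2.9262e+01, -0.0000e+00,  6.0000e-03,
        0.0000e+00]), 'ee_pos': array([0.245, 0.628, 0.23 ]), 'orientation': array([-0.   ,  0.185,  0.983, -0.001]), 'contact_force': array([-0.137,  0.068, -0.558]), 'ft_torque': array([-0.004,  0.035, -0.035]), 'gripper_width': np.float64(0.085)}
top 510.2311101040903 321.73526196711146 225.1131790940186 [ 0.40333306 -0.00154454  1.30066642] [[-0.02, -1.0, 0.0], [-0.99, 0.02, -0.13], [0.13, -0.0, -0.99]]
side 584.6228271655721 322.8490863687767 244.95073809813567 [0.46990409 1.19346614 1.28305311] [[-1.0, -0.08, -0.02], [-0.04, 0.71, -0.71], [0.07, -0.7, -0.71]]
```

View pics/top1.png

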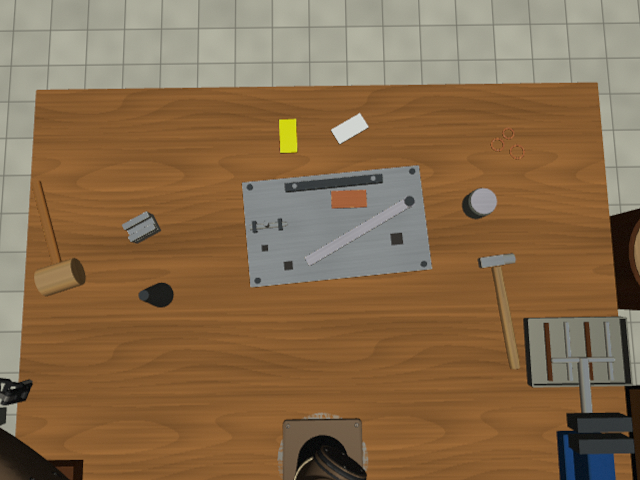

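View pics/side1.png

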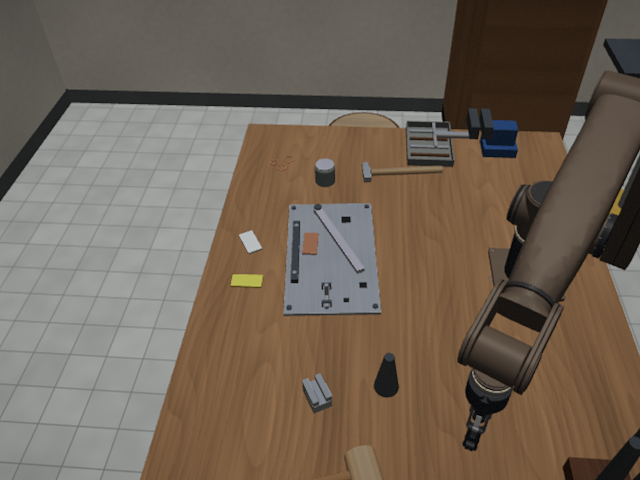

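Top view: the jig plate has corners near (243,183), (418,166), (432,269) and (250,287). The pin is at (409,201), the bar end at (308,261), the bolt at about (267,225) and the ledge at (333,184). Candidates for the blank are copper (348,199), yellow (288,135) and white (349,128). I choose the copper one, which lies on the plate between the bar and the ledge. The mallet (left) is a hammer lookalike.

```bash
cat >> h.py <<'E'
def rectify(d,J,z,s=2.0,x0=-.2,x1=.12,y0=-.26,y1=.26):
    # image in jig frame: rows = x descending, cols = y descending; s px/mm
    J=np.array(J);c,sn=np.cos(J[2]),np.sin(J[2])
    pts=[(x1,y1),(x1,y0),(x0,y0),(x0,y1)]
    src=np.float32([proj(d,[J[0]+c*x-sn*y,J[1]+sn*x+c*y,z]) for x,y in pts])
    W,H=int((y1-y0)*1000*s),int((x1-x0)*1000*s)
    M=cv2.getPerspectiveTransform(src,np.float32([[0,0],[W,0],[W,H],[0,H]]))
    return cv2.warpPerspective(d['px'],M,(W,H),flags=cv2.INTER_CUBIC)
def jig2w(J,x,y,z=0):
    c,s=np.cos(J[2]),np.sin(J[2]);return np.array([J[0]+c*x-s*y,J[1]+s*x+c*y,.012+z])
def w2jig(J,p):
    c,s=np.cos(J[2]),np.sin(J[2]);a,b=p[0]-J[0],p[1]-J[1];return np.array([c*a+s*b,-s*a+c*b])
E
python3 - <<'E'
from h import *
from scipy.optimize import least_squares
t=load('top1');s=load('side1')
cj=[(.095,.23),(.095,-.23),(-.175,-.23),(-.175,.23)]
ob={'top':(t,[(243,183),(418,166),(432,269),(250,287)]),'side':(s,[(284,313),(290,205),(373,204),(380,313)])}
def fit(keys):
    f=lambda J:np.concatenate([proj(ob[k][0],jig2w(J,*c))-p for k in keys for c,p in zip(cj,ob[k][1])])
    r=least_squares(f,[.6,0,0]);return r
for k in (['top'],['side'],['top','side']):
    r=fit(k);print(k,r.x,r.fun.round(1))
J=r.x;np.save('J.npy',J)
for n,p,z in(('barend',(308,261),.028),('pinhead',(409,201),.036),('blank',(349,199),.02),('knob',(267,225),.065)):
    w=ray(t,*p,z);print(n,w,w2jig(J,w))
im=rectify(t,J,.012,1.5);cv2.imwrite('pics/rect1.png',im[:,:,::-1])
E
```

```text
['top'] [ 0.6095887  -0.03954683  0.0821652 ] [-1.3 -0.6  1.  -0.6  0.2  0.5  0.1  0.6]
['side'] [ 0.60723782 -0.03660239  0.07249147] [-1.1  0.7  0.8 -0.8 -0.7 -0.6  1.   0.2]
['top', 'side'] [ 0.60871604 -0.03875351  0.07866732] [-1.5 -0.6  0.9  0.  -0.3  1.2 -0.5  0.6 -1.   0.2 -0.  -1.1 -1.6 -1.2
  0.9 -0.8]
barend [0.47955197 0.02899444 0.028     ] [-0.12344055  0.07768894]
pinhead [ 0.62586546 -0.22715817  0.036     ] [ 0.00229038 -0.18916969]
blank [ 0.63625129 -0.07726716  0.02      ] [ 0.02442345 -0.04055843]
knob [0.56676876 0.12710042 0.065     ] [-0.02878372  0.16863747]
```

View pics/rect1.png

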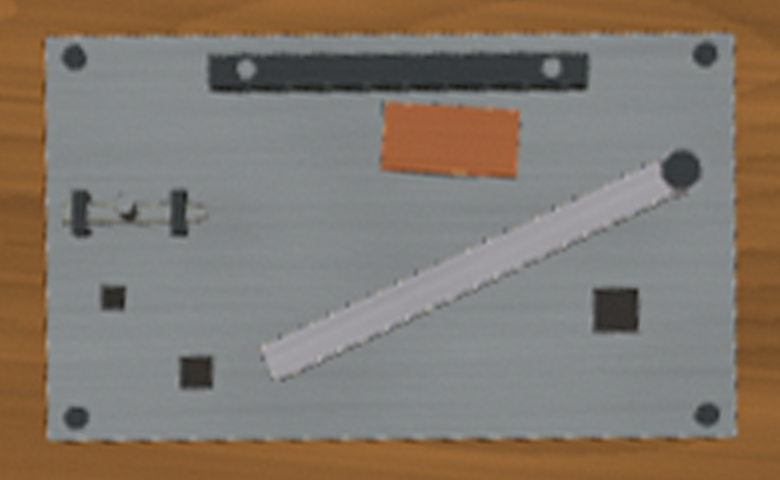

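```bash
cat >> h.py <<'E'
J0=np.load('J.npy')
def go(x,y,z,yaw=None):
    """needed shift (cm, tool axes) to reach jig x,y (m), height z above plate, and turn about tool z so tool x=-jig x"""
    o=robot.get_obs();q=o['orientation'];R=Ro.from_quat([q[1],q[2],q[3],q[0]])
    d=R.inv().apply(jig2w(J0,x,y,z)-o['ee_pos'])*100
    c,s=np.cos(J0[2]),np.sin(J0[2]);D=np.array([[-c,-s,0],[-s,c,0],[0,0,-1.]])
    print('go',(x,y,z),'shift cm',d.round(2),'turn',(R.inv()*Ro.from_matrix(D)).as_rotvec().round(3))
def st():
    o=robot.get_obs();F=o['contact_force'];c,s=np.cos(J0[2]),np.sin(J0[2])
    print('t%.1f'%o['time'],'jig',w2jig(J0,o['ee_pos']).round(4),'z',round(o['ee_pos'][2]-.012,4),'Fjig',round(c*F[0]+s*F[1],2),round(-s*F[0]+c*F[1],2),round(F[2],2),'q',np.round(o['qpos'],2))
E
python3 -m creep '-4.1 -2.8 0 0 0 -.06 0; -8.2 -5.6 0 0 0 -.12 0; -12.3 -8.4 0 0 0 -.18 0; -16.4 -11.2 0 0 0 -.24 0; -20.5 -14 0 0 0 -.3 0; -24.7 -16.8 0 0 0 -.36 0; -28.8 -19.6 0 0 0 -.42 0; -32.9 -22.3 0 0 0 -.453 0' 40
python3 -c "
from h import *
st();go(-.05,-0.0,.2);go(-.16,.04,.1)"
```

```text
time: 0.9
ee_pos: [0.4712, 0.2997, 0.2309]
orientation: [-0.0, -0.042, 0.999, -0.0]
contact_force: [0.5, 1.1, 0.3]
gripper_width: 0.0
t0.9 jig [-0.1105  0.3482] z 0.2189 Fjig 0.62 1.03 0.27 q [ 0.38  0.03  1.87  0.    1.25 -1.27]
go (-0.05, -0.0, 0.2) shift cm [ -5.9  -34.84   1.89] turn [-0.    -0.001  0.004]
go (-0.16, 0.04, 0.1) shift cm [  5.07 -30.79  11.9 ] turn [-0.    -0.001  0.004]
```

```bash
python3 -m creep '0 -5 0 0 0 0 0; 0 -10 0 0 0 0 0; 0 -15 0 0 0 0 0; 0 -20 0 0 0 0 0; 0 -25 0 0 0 0 0; 0 -30.8 0 0 0 0 0; 0 -30.8 0 0 0 0 0; 0 -30.8 0 0 0 0 0'
python3 - <<'E'
from h import *
st();go(-.165,.04,.006)
d=grab('wrist','w1.png')
im=rectify(d,J0,.012,1.5);cv2.imwrite('pics/w1r.png',np.hstack([im])[:,:,::-1])
print(proj(d,jig2w(J0,0,0)))
E
```

```text
time: 1.7
ee_pos: [0.4955, -0.0067, 0.2309]
orientation: [-0.0, -0.039, 0.999, 0.0]
contact_force: [-0.4, 0.5, -0.6]
gripper_width: 0.0
t1.7 jig [-0.1104  0.0409] z 0.2189 Fjig -0.32 0.5 -0.61 q [-0.22 -0.12  2.01  0.    1.25 -1.87]
go (-0.165, 0.04, 0.006) shift cm [ 5.45 -0.11 21.3 ] turn [ 0.001 -0.001 -0.001]
[276.81845947 308.97885732]
```

View pics/w1.png

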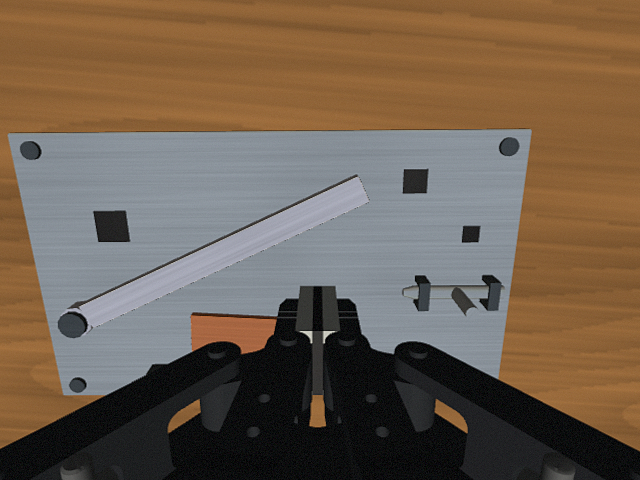

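Wrist view: the bar end is at (363,189), the pin head at (72,323), the copper blank at (235,328) under the finger linkage, the bolt nose at (404,292) and the knob top at (470,311). The black squares are flat marks.

```bash
python3 - <<'E'
from h import *
d=load('w1')
for n,p,z in(('c nearR',(10,134),.0),('c nearL',(531,129),.0),('pinhead',(72,323),.024),('barend corner near',(358,176),.016),('barend far',(369,201),.016),('nose',(403,292),.008),('saddle1 top',(423,281),.02),('saddle2top',(490,280),.02),('knobtop',(470,311),.053),('blankcorner',(191,314),.008)):
    w=ray(d,*p,z+.012);print(n,w2jig(J0,w).round(4))
E
```

```text
c nearR [-0.1685 -0.2291]
c nearL [-0.1726  0.2268]
pinhead [ 0.0025 -0.1896]
barend corner near [-0.1338  0.0753]
barend far [-0.1119  0.0855]
nose [-0.0218  0.1223]
saddle1 top [-0.0381  0.1372]
saddle2top [-0.0391  0.1986]
knobtop [-0.0244  0.1697]
blankcorner [ 0.0014 -0.0829]
```

```bash
python3 -c "
import numpy as np;np.save('J.npy',[.6115,-.0405,.083])"
python3 -m creep '4.9 0 0 0 0 0 0; 5.2 -.3 5 0 0 0 0; 5.2 -.3 10 0 0 0 0; 5.2 -.3 15 0 0 0 0; 5.2 -.3 18 0 0 0 0; 5.2 -.3 20 0 0 0 0; 5.2 -.3 20.6 0 0 0 0; 5.2 -.3 20.6 0 0 0 0'
python3 -c "
from h import *
st();go(-.14,.038,.007)"
```

```text
time: 2.55
ee_pos: [0.4435, -0.0112, 0.0247]
orientation: [-0.001, -0.042, 0.999, 0.0]
contact_force: [0.3, 0.6, -0.2]
gripper_width: -0.0
t2.5 jig [-0.165   0.0432] z 0.0127 Fjig 0.37 0.53 -0.18 q [-0.25  0.07  2.26  0.    0.82 -1.91]
go (-0.14, 0.038, 0.007) shift cm [-2.5  -0.52  0.57] turn [ 0.001 -0.002  0.   ]
```

```bash
python3 -m creep '-.5 -.4 .5 0 0 0 0; -1 -.4 .5 0 0 0 0; -1.5 -.4 .5 0 0 0 0; -2 -.4 .5 0 0 0 0; -2.5 -.4 .5 0 0 0 0; -3 -.4 .5 0 0 0 0; -3.5 -.3 .5 0 0 0 0; -4 -.2 .5 0 0 0 0'
python3 -c "
from h import *
st()"
python3 -m creep '-.5 .1 0 0 0 0 0; -1 .2 0 0 0 0 0; -1.5 .3 0 0 0 0 0; -2 .4 0 0 0 0 0; -2.5 .5 0 0 0 0 0;  -3 .6 0 0 0 0 0; -3.5 .7 0 0 0 0 0; -4 .8 0 0 0 0 0'
python3 -c "
from h import *
st()
d=grab('top','top2.png')"
```

```text
time: 3.35
ee_pos: [0.4842, -0.0112, 0.0202]
orientation: [-0.0, -0.041, 0.999, 0.0]
contact_force: [-1.0, -0.1, 0.2]
gripper_width: -0.0
t3.4 jig [-0.1244  0.0397] z 0.0082 Fjig -1.02 -0.02 0.25 q [-0.23  0.16  2.16 -0.    0.82 -1.88]
time: 4.15
ee_pos: [0.5237, -0.0, 0.0203]
orientation: [-0.0, -0.041, 0.999, 0.0]
contact_force: [-0.1, 0.2, 0.1]
gripper_width: 0.0001
t4.2 jig [-0.0841  0.0476] z 0.0083 Fjig -0.13 0.21 0.09 q [-0.19  0.24  2.07  0.    0.83 -1.85]
```

```bash
python3 -m creep '-.3 .06 0 0 0 0 0; -.6 .12 0 0 0 0 0; -.9 .18 0 0 0 0 0; -1.2 .2 0 0 0 0 0; -1.5 .25 0 0 0 0 0;  -1.8 .3 0 0 0 0 0; -2 .35 0 0 0 0 0; -2.2 .4 0 0 0 0 0'
python3 - <<'E'
from h import *
st()
d=grab('top','top3.png')
im=rectify(d,J0,.028,1.5);cv2.imwrite('pics/rect3.png',im[:,:,::-1])
E
```

```text
time: 5.0
ee_pos: [0.5452, 0.0056, 0.0203]
orientation: [0.0, -0.041, 0.999, -0.0]
contact_force: [-0.9, -0.9, -0.3]
gripper_width: 0.0
t5.0 jig [-0.0623  0.0515] z 0.0083 Fjig -0.93 -0.8 -0.3 q [-0.18  0.28  2.02 -0.    0.84 -1.83]
```

View pics/rect3.png

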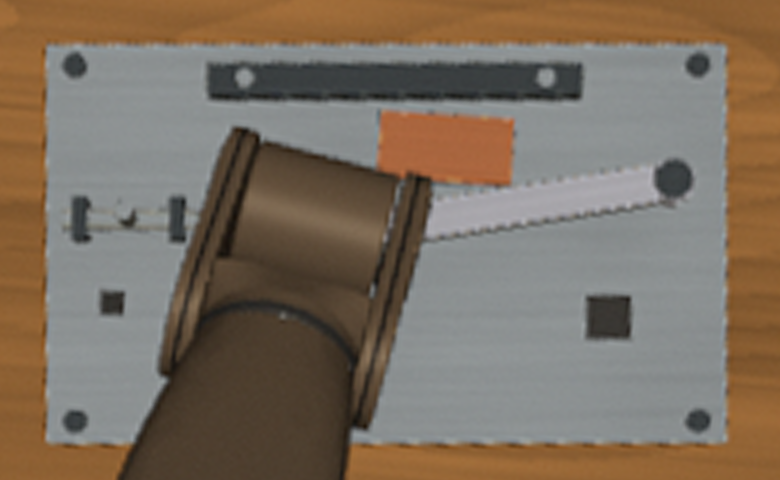

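The bar is closed to about 0.16 rad and almost touches the copper at (505,185). The ledge front edge is at row 98. From here I go slowly.

```bash
python3 -m creep '-.15 .03 0 0 0 0 0; -.3 .05 0 0 0 0 0; -.45 .08 0 0 0 0 0; -.6 .1 0 0 0 0 0; -.75 .12 0 0 0 0 0;  -.9 .14 0 0 0 0 0; -1.05 .16 0 0 0 0 0; -1.2 .18 0 0 0 0 0'
python3 -c "
from h import *
st()"
python3 -m creep '-.1 .01 0 0 0 0 0; -.2 .02 0 0 0 0 0; -.3 .03 0 0 0 0 0; -.4 .04 0 0 0 0 0; -.5 .05 0 0 0 0 0;  -.6 .06 0 0 0 0 0; -.7 .07 0 0 0 0 0; -.8 .08 0 0 0 0 0'
python3 -c "
from h import *
st()"
```

```text
time: 5.85
ee_pos: [0.5568, 0.0085, 0.0203]
orientation: [-0.0, -0.041, 0.999, 0.0]
contact_force: [-2.0, -0.1, 0.1]
gripper_width: -0.0
t5.8 jig [-0.0504  0.0533] z 0.0083 Fjig -1.97 0.09 0.11 q [-0.17  0.3   1.99  0.    0.85 -1.82]
time: 6.65
ee_pos: [0.5647, 0.0099, 0.0203]
orientation: [0.0, -0.041, 0.999, 0.0]
contact_force: [-0.7, 0.6, 0.1]
gripper_width: 0.0001
t6.7 jig [-0.0424  0.0541] z 0.0083 Fjig -0.66 0.64 0.08 q [-0.16  0.32  1.97  0.    0.85 -1.81]
```

```bash
python3 -m creep '-.1 .01 0 0 0 0 0; -.2 .02 0 0 0 0 0; -.3 .03 0 0 0 0 0; -.4 .04 0 0 0 0 0; -.5 .05 0 0 0 0 0;  -.6 .06 0 0 0 0 0; -.7 .06 0 0 0 0 0; -.8 .06 0 0 0 0 0'
python3 -c "
from h import *
st()"
python3 -m creep '-.05 0 0 0 0 0 0; -.1 0 0 0 0 0 0; -.15 0 0 0 0 0 0; -.2 0 0 0 0 0 0; -.25 0 0 0 0 0 0;  -.3 0 0 0 0 0 0'
python3 -c "
from h import *
st()"
```

```text
time: 7.45
ee_pos: [0.5726, 0.0112, 0.0203]
orientation: [-0.0, -0.041, 0.999, 0.0]
contact_force: [-1.4, 0.9, 0.7]
gripper_width: 0.0002
t7.5 jig [-0.0345  0.0547] z 0.0083 Fjig -1.32 1.03 0.68 q [-0.16  0.33  1.95  0.    0.86 -1.81]
time: 8.05
ee_pos: [0.5756, 0.0113, 0.0203]
orientation: [-0.0, -0.041, 0.999, -0.0]
contact_force: [-0.1, 1.3, -0.1]
gripper_width: -0.0002
t8.1 jig [-0.0315  0.0546] z 0.0083 Fjig -0.02 1.26 -0.12 q [-0.16  0.34  1.94 -0.    0.86 -1.81]
```

```bash
python3 -m creep '-.05 0 0 0 0 0 0; -.1 0 0 0 0 0 0; -.15 0 0 0 0 0 0; -.2 0 0 0 0 0 0'
python3 -m creep '-.04 0 0 0 0 0 0; -.08 0 0 0 0 0 0; -.12 0 0 0 0 0 0'
python3 - <<'E'
from h import *
st()
d=grab('top','top4.png')
a=rectify(d,J0,.028,2.5,-.06,.1,-.22,.09);cv2.imwrite('pics/r4.png',a[:,:,::-1])
E
```

```text
time: 8.45
ee_pos: [0.5776, 0.0115, 0.0203]
orientation: [0.0, -0.041, 0.999, 0.0]
contact_force: [-1.1, 0.3, 0.1]
gripper_width: -0.0002
time: 8.75
ee_pos: [0.5788, 0.0116, 0.0203]
orientation: [-0.0, -0.041, 0.999, 0.0]
contact_force: [-1.4, 0.7, -0.1]
gripper_width: -0.0002
t8.8 jig [-0.0283  0.0546] z 0.0083 Fjig -1.33 0.78 -0.14 q [-0.16  0.34  1.94  0.    0.86 -1.81]
```

View pics/r4.png

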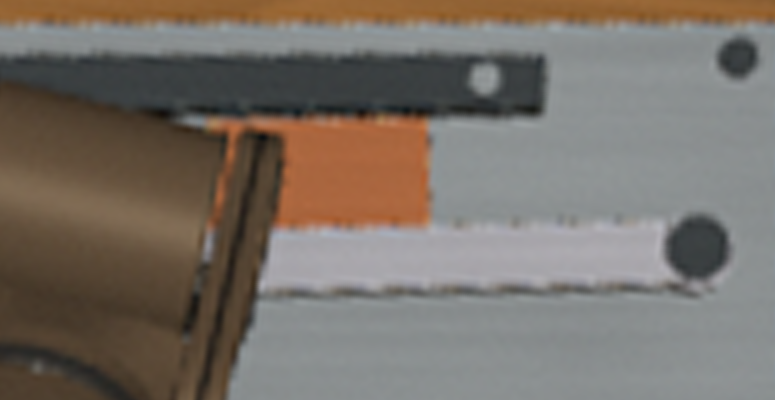

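The copper is nearly on the ledge, with a gap of 1–2 mm at its left end around (215,120). The bar is nearly shut. I continue in fine steps, judging by force.

```bash
for i in 1; do :; done
python3 -m creep '-.03 0 0 0 0 0 0; -.06 0 0 0 0 0 0' | grep -E 'time|force'
python3 -m creep '-.03 0 0 0 0 0 0; -.05 0 0 0 0 0 0' | grep -E 'time|force'
python3 -m creep '-.03 0 0 0 0 0 0; -.05 0 0 0 0 0 0' | grep -E 'pos|force'
```

```text
time: 9.0
contact_force: [-1.3, 0.7, 0.3]
time: 9.2
contact_force: [-1.3, 1.0, -0.8]
ee_pos: [0.5804, 0.0117, 0.0203]
contact_force: [-0.6, 0.4, -0.6]
```

```bash

python3 -m creep '-.03 0 0 0 0 0 0; -.05 0 0 0 0 0 0' | grep -E 'pos|force'
python3 -m creep '-.03 0 0 0 0 0 0; -.03 0 0 0 0 0 0' | grep -E 'pos|force'
python3 -m creep '-.03 0 0 0 0 0 0; -.03 0 0 0 0 0 0' | grep -E 'pos|force'
```

```text
ee_pos: [0.5809, 0.0118, 0.0203]
contact_force: [-1.6, 0.9, 0.4]
ee_pos: [0.5812, 0.0118, 0.0203]
contact_force: [-0.8, -0.5, -0.3]
ee_pos: [0.5815, 0.0118, 0.0203]
contact_force: [-1.5, -0.1, 0.5]
```

```bash

python3 -m creep '-.03 0 0 0 0 0 0; -.04 0 0 0 0 0 0' | grep -E 'force'
python3 -m creep '-.03 0 0 0 0 0 0; -.04 0 0 0 0 0 0' | grep -E 'force'
python3 -m creep '-.03 0 0 0 0 0 0; -.04 0 0 0 0 0 0' | grep -E 'force'
python3 -m creep '-.03 0 0 0 0 0 0; -.04 0 0 0 0 0 0' | grep -E 'pos|force'
```

```text
contact_force: [-1.5, 0.5, 0.8]
contact_force: [-1.9, -0.3, -0.5]
contact_force: [-2.1, 0.2, 1.8]
ee_pos: [0.5823, 0.012, 0.0201]
contact_force: [-4.0, -0.1, 2.0]
```

```bash

python3 -m creep '-.02 0 0 0 0 0 0; -.02 0 0 0 0 0 0' | grep -E 'pos|force'
python3 -m creep '-.02 0 0 0 0 0 0; -.02 0 0 0 0 0 0' | grep -E 'pos|force'
```

```text
ee_pos: [0.5824, 0.012, 0.0201]
contact_force: [-5.4, -0.3, 2.6]
ee_pos: [0.5824, 0.012, 0.0201]
contact_force: [-5.7, -0.8, 3.2]
```

```bash

python3 -m creep '-.02 0 0 0 0 0 0; -.04 0 0 0 0 0 0;-.04 0 0 0 0 0 0' | grep -E 'pos|force'
python3 -m creep '-.02 0 0 0 0 0 0; -.02 0 0 0 0 0 0' | grep -E 'pos|force'
```

```text
ee_pos: [0.5824, 0.012, 0.0199]
contact_force: [-6.6, -0.5, 3.5]
ee_pos: [0.5825, 0.012, 0.02]
contact_force: [-6.8, -0.1, 3.6]
```

```bash

python3 -m creep '-.02 0 0 0 0 0 0; -.04 0 0 0 0 0 0;-.05 0 0 0 0 0 0;-.05 0 0 0 0 0 0' | grep -E 'pos|force'
python3 -m creep '-.02 0 0 0 0 0 0; -.04 0 0 0 0 0 0; -.04 0 0 0 0 0 0' | grep -E 'pos|force'
```

```text
ee_pos: [0.5825, 0.0121, 0.0198]
contact_force: [-8.3, -0.4, 4.9]
ee_pos: [0.5825, 0.0121, 0.0197]
contact_force: [-9.1, -1.3, 4.5]
```

```bash

python3 -m creep '-.02 0 0 0 0 0 0; -.04 0 0 0 0 0 0;-.05 0 0 0 0 0 0;-.05 0 0 0 0 0 0' | grep -E 'pos|force'
python3 -m creep '0 0 0 0 0 0 0; 0 0 0 0 0 0 0' | grep -E 'time|force'
python3 - <<'E'
from h import *
d=grab('top','top5.png')
a=rectify(d,J0,.028,2.5,-.06,.1,-.22,.09);cv2.imwrite('pics/r5.png',a[:,:,::-1])
E
```

```text
ee_pos: [0.5825, 0.0121, 0.0195]
contact_force: [-9.9, -0.0, 4.8]
time: 13.0
contact_force: [-9.9, -0.8, 5.6]
```

View pics/r5.png

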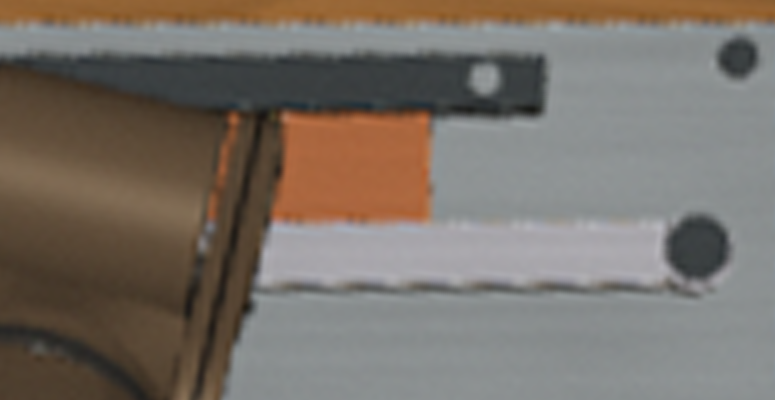

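The copper now sits flush along the ledge and the bar is parallel to it. A little more force, then hold for over a second.

```bash

python3 -m creep '-.02 0 0 0 0 0 0; -.04 0 0 0 0 0 0;-.04 0 0 0 0 0 0;-.04 0 0 0 0 0 0' | grep -E 'pos|force'
python3 -m creep '0 0 0 0 0 0 0; 0 0 0 0 0 0 0; 0 0 0 0 0 0 0; 0 0 0 0 0 0 0; 0 0 0 0 0 0 0; 0 0 0 0 0 0 0; 0 0 0 0 0 0 0; 0 0 0 0 0 0 0' | grep -E 'time|force'
python3 -m creep '-.02 0 0 0 0 0 0; -.03 0 0 0 0 0 0; -.03 0 0 0 0 0 0; -.03 0 0 0 0 0 0; -.03 0 0 0 0 0 0; -.03 0 0 0 0 0 0; -.03 0 0 0 0 0 0; -.03 0 0 0 0 0 0' | grep -E 'time|force'
```

```text
ee_pos: [0.5825, 0.0121, 0.0195]
contact_force: [-10.9, -1.8, 6.5]
time: 14.25
contact_force: [-10.8, -1.7, 5.8]
time: 15.05
contact_force: [-10.6, -1.4, 6.4]
```

```bash

python3 -m creep '.1 0 0 0 0 0 0; .2 0 0 0 0 0 0; .3 0 0 0 0 0 0; .45 0 0 0 0 0 0; .7 0 0 0 0 0 0; 1.2 0 0 0 0 0 0; 2 0 0 0 0 0 0; 3 0 0 0 0 0 0' | grep -E 'force'
python3 -m creep '1 0 -2 0 0 0 0; 1 0 -6 0 0 0 0; 1 0 -10 0 0 0 0; 1 0 -10 0 0 0 0'
python3 - <<'E'
from h import *
st();go(-.026,.235,.1);go(-.026,.225,.037)
E
```

```text
contact_force: [-0.2, 0.9, -0.5]
time: 16.25
ee_pos: [0.5501, 0.0082, 0.1271]
orientation: [0.006, -0.041, 0.999, -0.001]
contact_force: [1.5, 0.3, 0.2]
gripper_width: 0.0001
t16.2 jig [-0.0572  0.0537] z 0.1151 Fjig 1.56 0.14 0.19 q [-0.17  0.12  1.98  0.    1.03 -1.82]
go (-0.026, 0.235, 0.1) shift cm [-3.07 18.14  1.49] turn [-0.003  0.013 -0.002]
go (-0.026, 0.225, 0.037) shift cm [-2.99 17.16  7.8 ] turn [-0.003  0.013 -0.002]
```

```bash

python3 -m creep '-.5 4.5 0 0 0 0 0; -1.2 9 0 0 0 0 0; -2 13.5 0 0 0 0 0; -3 18 0 0 0 0 0; -3 18 3 0 0 0 0; -3 18 6 0 0 0 0; -3 18 7.6 0 0 0 0; -3 18 7.6 0 0 0 0' | grep -E 'force'
python3 - <<'E'
from h import *
st();go(-.026,.16,.037)
d=grab('wrist','w2.png'); grab('side','side2.png')
E
```

```text
contact_force: [-1.4, 0.3, 0.2]
t17.1 jig [-0.0337  0.2342] z 0.0287 Fjig -1.36 0.42 0.15 q [ 0.16  0.33  1.9  -0.    0.91 -1.5 ]
go (-0.026, 0.16, 0.037) shift cm [-0.78 -7.42 -0.83] turn [-0.001 -0.007 -0.002]
```

View pics/w2.png

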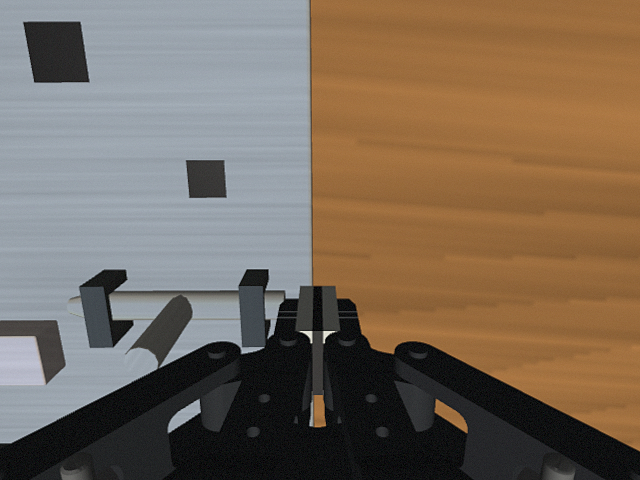

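The bolt lies behind the bar: its nose is at (75,307) and the bar's end at (30,355). The knob (foot 180,300, top 145,355) is clear for pushing from its +y side.

```bash

python3 -m creep '-.4 0 -.5 0 0 0 0; -.8 0 -1 0 0 0 0; -.8 -1 -1 0 0 0 0; -.8 -2 -1 0 0 0 0; -.8 -3 -1 0 0 0 0; -.8 -3.6 -1 0 0 0 0; -.8 -3.6 -1 0 0 0 0' | grep force
python3 -c "
from h import *
st()"
python3 -m creep '0 -.3 0 0 0 0 0; 0 -.6 0 0 0 0 0; 0 -.9 0 0 0 0 0; 0 -1.2 0 0 0 0 0; 0 -1.5 0 0 0 0 0; 0 -1.8 0 0 0 0 0; 0 -2.1 0 0 0 0 0; 0 -2.4 0 0 0 0 0' | grep force
python3 -c "
from h import *
st()"
```

```text
contact_force: [0.7, -0.0, -0.9]
t17.9 jig [-0.0228  0.1974] z 0.0421 Fjig 0.64 -0.1 -0.92 q [ 0.09  0.31  1.9  -0.    0.93 -1.56]
contact_force: [-1.0, 2.0, 0.5]
t18.6 jig [-0.0227  0.1744] z 0.0423 Fjig -0.81 2.11 0.47 q [ 0.05  0.31  1.9   0.    0.93 -1.6 ]
```

```bash

python3 -m creep '0 -.3 0 0 0 0 0; 0 -.6 .1 0 0 0 0; 0 -.9 .2 0 0 0 0; 0 -1.2 .2 0 0 0 0; 0 -1.5 .2 0 0 0 0; 0 -1.8 .2 0 0 0 0; 0 -1.9 .2 0 0 0 0' | grep force
python3 -c "
from h import *
st()"
python3 -m creep '0 -.2 0 0 0 0 0; 0 -.4 0 0 0 0 0; 0 -.6 0 0 0 0 0' | grep force
python3 -m creep '0 -.1 0 0 0 0 0; 0 -.2 0 0 0 0 0; 0 -.3 0 0 0 0 0' | grep force
python3 -c "
from h import *
st()"
```

```text
contact_force: [-0.1, 1.8, 0.7]
t19.4 jig [-0.0225  0.1552] z 0.0404 Fjig 0.05 1.78 0.7 q [ 0.02  0.31  1.91 -0.    0.92 -1.63]
contact_force: [0.5, 13.9, 0.3]
contact_force: [0.2, 19.8, 2.2]
t19.9 jig [-0.0227  0.1515] z 0.0405 Fjig 1.86 19.75 2.2 q [ 0.01  0.3   1.91  0.01  0.92 -1.65]
```

```bash

python3 -m creep '0 1 0 0 0 0 0; 0 3 0 0 0 0 0; 0 6 0 0 0 0 0; 0 9 0 0 0 0 0; 0 9 -5 0 0 0 0; 0 9 -10 0 0 0 0; 0 9 -15 0 0 0 0; 0 9 -15 0 0 0 0' | grep force
python3 -m creep '0 5 0 0 0 0 0; 0 10 0 0 0 0 0; 0 15 0 0 0 0 0; 0 15 0 0 0 0 0' | grep -E 'time|force'
python3 - <<'E'
from h import *
st()
d=grab('top','top6.png');grab('side','side3.png')
a=rectify(d,J0,.028,2,-.08,.11,-.22,.17);cv2.imwrite('pics/r6.png',a[:,:,::-1])
E
```

```text
contact_force: [0.2, 0.4, 0.9]
time: 21.15
contact_force: [0.5, -0.7, -0.6]
t21.1 jig [-0.0236  0.391 ] z 0.1892 Fjig 0.42 -0.69 -0.63 q [ 0.4   0.27  1.66  0.    1.22 -1.25]
```

View pics/r6.png

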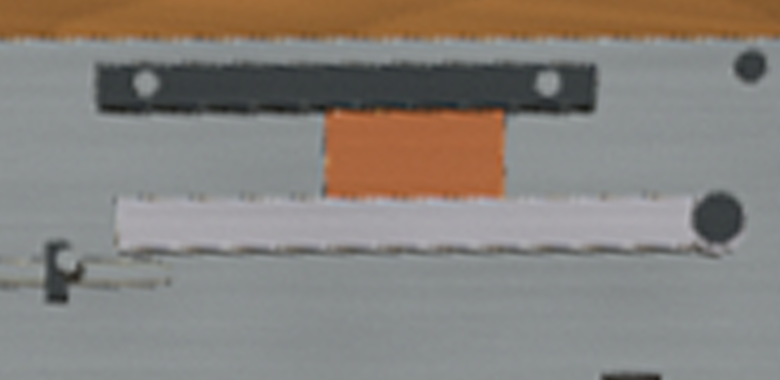

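The bolt nose reaches (170,282), about 27 mm past the bar's end at (116,225), so it is fully across. The copper is flush on the ledge at row 110, and nothing touches the robot.

```bash
python3 -c "
from cell import order
print(order.finish_job())"
```

```text
the job is handed in; nothing more can be done
None
```

The job is handed in. The copper blank lies flush along the ledge, the bar is shut, and the bolt is fully across behind it.

- **Pressing:** I leaned on the bar about 250 mm from its pin at 10–11 N for about 2 s. I estimate that pressed the copper with roughly 10–20 N, below the 25 N limit. I couldn't measure the force on the copper directly.
- **Bolt:** I pushed the knob until it hit the hard stop, where the force rose to about 20 N. The last picture shows the nose overlapping the bar's end by about 27 mm, against the expected 28 mm.
- **Last checks:** The last top picture shows the blank flush and the bar parallel to the ledge. The arm was well clear, with no contact force above noise (under 1 N). Time used was about 21 s.
- **Bystanders:** I kept the arm clear of them and felt no unexpected contact, but I did not measure their positions again at the end.
- **Disagreement:** The camera estimates of the jig's pose differed by 2–4 mm, so I judged the final contact by force.

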